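# Hand over an order at the chocolate counter

### The arm

A 6-joint arm with a two-finger parallel gripper is mounted at the origin on the work surface. World frame = base frame: x ahead of the robot, y to its left, z up, the work surface at z = 0. Lengths are in mm, angles in rad, forces in N, time in s.
With the tool pointing down it reaches from about 350 to 875 mm from the base axis. Payload 4.2 kg.
Tool frame: the origin (TCP) lies between the finger pads, 19 mm behind the fingertips; this is the grasp point; z points along the fingers, y is the line along which they close (so a half turn about z gives the same grasp; the last joint's range is limited). The gripper opens to 85 mm and grips with 20 to 120 N. Pads are 22 mm wide; open, the fingers measure 114 mm over their backs; the gripper's body (76 mm by 85 mm) begins 54 mm behind the grasp point. The pads swing forward as they close: fully open they stand 13 mm farther back than shut.
Start: joints at [-0.902, 0.385, 0.008, 0, -1.194, -0.259], TCP at [249.029, -573.222, 250.012] pointing down, gripper open.
Joint ranges: [-3.14, 3.14], [-1.21, 2.06], [-1.07, 1.41], [-3.16, 2.05], [-2.99, -0.16], [-3.1, 3.1]. Speed limits (rad/s): [2.79, 2.79, 3.14, 3.14, 3.14, 3.14].

### API

Orientations are given as a unit quaternion [x, y, z, w].
In Python, from bench import arm gives the robot as it stands.
- The arm moves only by the tool arm_command, never from a script. Its argument "rows" is a list of rows, each a list of 2 entries, a list of its own where there are three numbers: the shift along the tool's x, y, z as a fraction of full scale, then the turn, a rotation vector about the tool's x, y, z as a fraction of full scale. In form: [[[x, y, z], [wx, wy, wz]], ...]. A call has 1 to 5 rows; each row is the pose to reach, as a shift and turn from the pose commanded when the call began, along the tool's axes at that moment, turning the shorter way round; what a row does not reach only later rows make up. Full scale, the value 1, is 0.25 m for a shift and 180 degrees for a turn. A row lasts 1/10 s, in which the tool goes at most 50 mm and 8.59 degrees, less where a joint would pass 70% of its speed; a pose out of reach is approached as far as the arm can. A call with a number of a shift or a turn outside -1 to 1 is refused whole. A call with a gripper value outside its range is refused whole. "grip" is the opening, from 0 (shut) to 1 (fully open), set as the call begins (left out, the last holds). The fingers move at their own pace and stop on an object; the grip force is fixed at half the most. Time passes only in rows, so rows that repeat a pose let the fingers close. It gives the time, the measured TCP pose, the force, the opening and the grip force at its end, in the units of the state.
- arm.read_state(): the state, without advancing time (a new reading comes with each control period).
- arm.get_image(name): name is "scene" or "top" or "wrist"; returns (picture, depth): 480x640x3 uint8, blue, green, red; 480x640 float32, mm along the optical axis (not along the pixel's ray), 0 where there is no reading.
- arm.camera_info(name): a dict with "fx", "fy", "cx", "cy" (pixels), "extrinsics" (4x4, takes a point from camera to world coordinates). Camera axes: x right, y down, z forward; pixel columns grow to the right and rows downward; lengths in mm; the calibration is good to about 2 mm. A picture is of the moment at which its call begins: read the wrist's pose just before it. camera_info takes no time and is no camera call; for the wrist camera it gives the pose at the moment of the call.
- arm.job_done(): hands the job in; it is judged then, once.
Trained networks look in the newest picture that a camera, given by its name, has taken for a name from the list of things; names that differ only in an ending like _2 or _b are one class to them, and where a whole thing is asked for, a point or a joint stands for the part that bears it (a point fixed in the world has none). Each returns a list of dicts, best first, with "score" (0 to 1); they miss things now and then, are a little off and sometimes report something else, mostly with a low value. They report only what shows in the picture. A call takes as long as a camera call. They do not tell look-alikes from the thing itself.
- arm.spot_in(camera, query): "position" ([column, row] in pixels, amid what is visible of it).
The state is a dict: "clock": time; "joints": joint angles; "joint_vel": joint speeds; "joint_efforts": joint torques, N m; "position": TCP position; "ee_rot": TCP orientation; "contact_force": force on the tool from outside, world axes, zero at the start; "wrist_torque": the same for the moment, N m; "gripper_width": finger opening in mm; "grasp_force": force on a finger pad.
Only numpy, scipy, OpenCV 4.12 (cv2) and the standard library are available. Lean on these libraries where they do the work, as an engineer would, in place of code of your own. Each camera call takes 0.05 s, during which the arm holds its last target. There are 200 camera calls.

### The job

Draw the tall chocolate bar up out of its slanted slot in the display rack and stand it in the wooden order caddy, lowering it until its foot is at the bottom before you let go. Then ring for the customer: press the plunger of the desk bell under the edge of the glass shelf all the way down to its stop and let it come back up. Leave the other bars, the jar and the tin where they are, and do not push against the glass shelf or its legs.

Things in the scene. Friction and masses are not known exactly. Their poses are not given: they have to be found in the camera images.
- tall_bar: tall chocolate bar: stiff flat carton 12 (x) x 85 (y) x 170 mm (z), brown with a darker band, 150 g. Origin: centre of its foot (12 x 85 end); z runs up the bar, x is normal to its broad faces. Stands in any one of the three rack slots, leaning 25 degrees, top towards the robot; its upper 110 mm stand out of the slot, the upper 65 mm beyond the short bars
- short_bar_a: a short chocolate bar, same look, 12 x 85 x 105 mm, in another slot of the rack, its top about 130 mm above the counter; origin and axes as for the tall bar. Bystander
- short_bar_b: the other short chocolate bar, 12 x 85 x 105 mm, in the remaining slot. Bystander
- rack: display rack, light wood, fixed at the robot's left, base 170 (x) x 125 (y) x 24 mm. Origin: centre of its underside; x away from the robot, z up. Three slots, floor centres at x = 0, 30, 60 mm, 30 mm up; each 15 mm wide, 93 mm long in y, 60 mm deep along the slot, leaning 25 degrees from vertical, top towards -x. Slot boards reach 95 mm up
- caddy: order caddy, fixed: an open wooden box 44 (x) x 120 (y) x 80 mm high, walls 5 mm, on a thin plate 100 x 140 mm. Inside it is 34 (x) x 110 mm (y). Origin: centre of its underside at counter height, z up; the inner floor is 5 mm above. A bar stands in it broad faces towards x and may lean against a wall
- riser: glass riser shelf, fixed at the robot's right, open front turned to the caddy: glass 140 (x) x 240 (y) x 6 mm, underside 180 mm up. Origin: on the counter below the glass's centre; x from the open front to the back (rightward and a bit ahead), z up. Steel posts at x = 55, y = +-110 mm; arms 10 mm deep under the glass at y = +-110 mm. Gift boxes on its back (x above 20 mm), up to 231 mm high
- riser_edge (a point): middle of the lower front edge of the riser's glass (at x = -70 mm, 180 mm above the counter), the open side, turned towards the caddy; the edge runs along the riser's y
- bell: desk bell, fixed: black foot 90 mm across, steel dome 50 mm high, plunger on top. Origin: centre of its underside on the counter; z up. It stands under the front edge of the riser: its plunger's axis is 14 to 22 mm behind the glass's front edge, within 40 mm of the riser's mid-plane
- bell_top (a point): centre of the top of the bell's plunger head, a flat steel disc 22 mm across, 8 mm thick; 74 mm above the counter when up, 66 mm at its stop. The glass is 106 mm straight above it, so come in from the open front, tool pointing down and along the riser's +x, tilted about 40 degrees (35 to 45) from vertical
- bell_plunger (a joint): plunger travel in m: 0 up, 0.008 fully down at its stop. It moves straight down; the spring takes about 2 N to start and 5 N to reach the stop, and pushes it back up by itself
- jar: closed amber glass jar, 66 mm across, 100 mm high, loose, beyond the caddy. Origin: centre of its underside. Bystander
- tin: flat round metal tin, 72 mm across, 45 mm high, loose, near the robot on its left. Origin: centre of its underside. Bystander
There are look-alikes about, which are no part of the job. Leave any pink or red look-alike of the tall_bar alone.

How it is judged (in metres and radians):
On the way, in this order (a step that is already met when the one before it is completed fails the run):
1. the tall bar is held and lifted clear of the rack (height (world z) of tall_bar above 0.088 m and contact force between the fingers and tall_bar above 0.3 N), for 0.1 s.
2. the tall bar, still held, has its foot at the bottom of the caddy (x of tall_bar in the frame of caddy between -0.025 and 0.025 m and y of tall_bar in the frame of caddy between -0.03 and 0.03 m and z of tall_bar in the frame of caddy between -0.005 and 0.02 m and angle between tall_bar's own z axis and vertical below 0.6 rad and contact force between the fingers and tall_bar above 0.3 N), for 0.1 s.
3. the tall bar is let go, standing in the caddy (x of tall_bar in the frame of caddy between -0.025 and 0.025 m and y of tall_bar in the frame of caddy between -0.03 and 0.03 m and z of tall_bar in the frame of caddy between -0.005 and 0.02 m and angle between tall_bar's own z axis and vertical below 0.6 rad and contact force between the fingers and tall_bar below 0.05 N), for 0.2 s.
4. the bell's plunger is pressed down to its stop (all of step 3 and value of joint bell_plunger above 0.007 m), for 0.05 s.
At the end, for the whole second after the job is handed in: The tall bar stands at rest, released, in the caddy (foot less than 20 mm above the caddy's underside, within 25 mm in x and 30 mm in y of its centre, leaning less than 34 degrees), and the bell's plunger, having been pressed at least 7 mm of its 8 mm after that, is back up within 1 mm (all of step 3 and value of joint bell_plunger below 0.001 m and linear speed of tall_bar below 0.02 m/s); the robot touches nothing.
It fails at once if a short bar is moved more than 25 mm (distance of any of short_bar_a, short_bar_b from where it was at the start of the episode above 0.025 m).
It fails at once if the jar or the tin is moved more than 20 mm (distance of any of jar, tin from where it was at the start of the episode above 0.02 m).
It fails at once if the glass shelf or its legs are pushed with more than 8 N (contact force between riser and anything else above 8 N).
It also fails if it takes over 66 s, if anything falls off the work surface, if the arm or the gripper's body presses on something with over 40 N, if the wrist force passes 120 N, or if a joint passes its speed limit or range.

## Working session

There is one attempt and no reset: what is moved stays moved. The work goes in short steps, Python scripts to look and compute and a tool call to move; the robot and the scene stay as the last step left them, time stands still between calls to the robot, and variables do not carry over. Pictures are saved under pics/ and viewed, at most 10 in all, crops included, and the job is handed in when it is done.

Besides the shell and the picture viewer there is one more tool, called after "Emit:" as a command line: name --argument value ..., lists and objects as JSON in quotes. arm_command: Moves the arm, as the interface text tells. Shift numbers are shares of 0.25 m and turn numbers shares of 180 degrees, none past 1 either way. Its arguments: {"type":"object","properties":{"rows":{"type":"array","items":{"type":"array"}},"grip":{"type":"number"}},"required":["rows"]}

```bash
mkdir -p pics; ls
python3 - <<'E'
from bench import arm
import cv2,numpy as np
print(arm.read_state())
for n in ("scene","top"):
    im,d=arm.get_image(n); cv2.imwrite(f"pics/{n}0.png",im); np.savez(f"{n}0.npz",im=im,d=d)
    i=arm.camera_info(n); print(n,i["fx"],i["fy"],i["cx"],i["cy"],np.round(i["extrinsics"],3).tolist())
    for q in ("tall_bar","short_bar_a","rack","caddy","riser","bell","bell_top","jar","tin","riser_edge"):
        try: print(q,[(np.round(r["position"]).tolist(),round(r["score"],2)) for r in arm.spot_in(n,q)])
        except Exception as e: print(q,e)
E
```

```text
pics
{'clock': 0.0, 'joints': array([-9.02406675e-01,  3.85558407e-01,  6.60506718e-03, -4.88955456e-04,
       -1.19398749e+00, -2.58597369e-01]), 'joint_vel': array([ 1.68862573e-03,  1.13680799e-03,  1.03087530e-03, -2.29848647e-03,
        2.30527890e-04, -7.49506526e-05]), 'joint_efforts': array([-1.97499816e-03, -3.92285478e+01,  1.88401312e+01,  4.18624431e+00,
       -4.63342745e-03, -1.87911502e-05]), 'position': array([ 248.80748268, -572.74364297,  248.91378347]), 'ee_rot': array([-2.03377038e-01,  9.79099882e-01,  1.06071444e-03, -2.76122234e-04]), 'contact_force': array([-0.99628103, -0.7301983 ,  0.61757736]), 'wrist_torque': array([-0.03069872,  0.04400064, -0.00490097]), 'grasp_force': 0.0, 'gripper_width': 85.78736269685561}
scene 442.9072155602629 442.9072155602629 314.6491658593022 236.43755756852116 [[-0.778, 0.399, -0.485, 989.889], [0.628, 0.504, -0.593, 820.33], [0.008, -0.766, -0.643, 884.082], [0.0, 0.0, 0.0, 1.0]]
tall_bar [([366.0, 386.0], 0.9), ([430.0, 273.0], 0.9), ([288.0, 302.0], 0.87), ([441.0, 346.0], 0.69)]
short_bar_a [([302.0, 316.0], 0.68), ([312.0, 307.0], 0.64)]
rack [([286.0, 338.0], 0.84)]
caddy [([284.0, 249.0], 0.6), ([311.0, 306.0], 0.51)]
riser [([174.0, 167.0], 0.61)]
bell []
bell_top []
jar [([213.0, 273.0], 0.85)]
tin [([362.0, 273.0], 0.67)]
riser_edge [([175.0, 164.0], 0.81)]
top 434.16416166500295 434.16416166500295 315.01404583740486 237.66973132282533 [[0.021, -0.998, 0.055, 367.191], [-1.0, -0.02, 0.018, 108.028], [-0.016, -0.056, -0.998, 1235.034], [0.0, 0.0, 0.0, 1.0]]
tall_bar [([197.0, 192.0], 0.93), ([244.0, 332.0], 0.93), ([180.0, 269.0], 0.72), ([266.0, 162.0], 0.66)]
short_bar_a [([266.0, 186.0], 0.77)]
rack [([273.0, 190.0], 0.63)]
caddy [([352.0, 240.0], 0.55), ([514.0, 183.0], 0.29)]
riser [([516.0, 182.0], 0.57)]
bell [([463.0, 177.0], 0.87)]
bell_top []
jar [([368.0, 152.0], 0.84)]
tin [([277.0, 273.0], 0.61)]
riser_edge [([515.0, 178.0], 0.89)]
```

View pics/scene0.png

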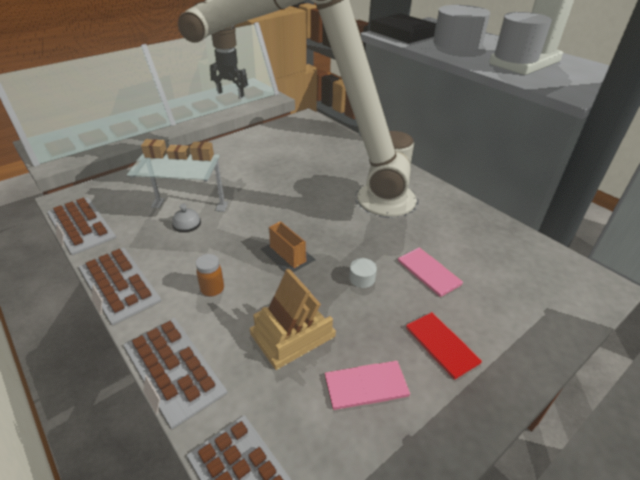

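View pics/top0.png

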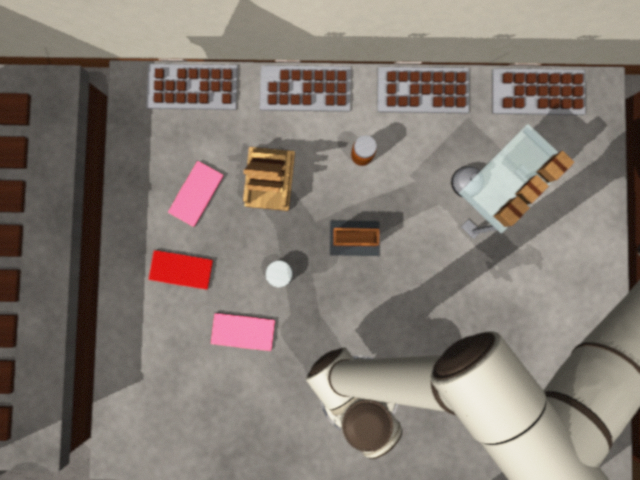

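Candidates for the tall bar: pink (197,192), (244,332) and red (180,269) in the top view lie flat and are pink or red, so they are look-alikes. The brown upright bar in the rack, at (266,162) top and (295,295) scene, fits the description. I'll confirm it in an enlarged crop with measurements.

```bash
cat > h.py <<'E'
from bench import arm
import cv2,numpy as np
def cloud(n,d):
    i=arm.camera_info(n); v,u=np.mgrid[0:480,0:640]
    P=np.stack([(u-i["cx"])*d/i["fx"],(v-i["cy"])*d/i["fy"],d],-1)
    E=np.array(i["extrinsics"]); W=P@E[:3,:3].T+E[:3,3]; W[d<=0]=np.nan; return W
E
python3 - <<'E'
from h import *
a=np.load("scene0.npz");b=np.load("top0.npz")
c1=cv2.resize(a["im"][262:372,240:345],(400,419),interpolation=cv2.INTER_CUBIC)
c2=cv2.resize(b["im"][138:222,232:312],(399,419),interpolation=cv2.INTER_CUBIC)
cv2.imwrite("pics/crop1.png",np.hstack([c1,c2]))
np.set_printoptions(linewidth=250,suppress=True)
T=cloud("top",b["d"]);S=cloud("scene",a["d"])
print("table",np.nanmedian(T[200:230,400:440],(0,1)))
print("top z along col 268"); 
for v in range(142,216,2): print(v,np.round(T[v,[250,258,266,274,282,290]]).tolist() if 0 else (np.round(T[v,[252,266,282,290],2]),np.round(T[v,266])))
def box(W,im,sel,name):
    P=W[sel]; print(name,len(P),np.round(np.nanmin(P,0)),np.round(np.nanmax(P,0)),np.round(np.nanmedian(P,0)))
X=T[...,0];Y=T[...,1];Z=T[...,2]
m=np.zeros(X.shape,bool)
for nm,(u,v,r) in dict(caddy=(355,238,26),jar=(364,150,16),tin=(279,273,16),bell=(462,180,16)).items():
    m[:]=0;m[v-r:v+r,u-r:u+r]=1
    for lo in (8,30,60,70): box(T,None,m&(Z>lo)&(Z<150),nm+str(lo))
m[:]=0;m[120:235,450:580]=1
for z0,z1 in ((176,196),(197,250)):
    k=m&(Z>z0)&(Z<z1)
    r=cv2.minAreaRect(np.float32(T[k][:,:2])); print("riser",z0,r,np.round(cv2.boxPoints(r)),np.nanmedian(Z[k]))
for v in (162,170,174,178,182,186,190,194): print(v,np.round(T[v,446:480:4]).tolist())
E
```

```text
table [ 507.84999076 -165.77955266   -0.83749246]
top z along col 268
142 (array([-0., -3., -6., -0.]), array([711., 278.,  -3.]))
144 (array([-5., -4., -1.,  0.]), array([705., 278.,  -4.]))
146 (array([-1.,  3., -1.,  0.]), array([697., 277.,   3.]))
148 (array([68., 28., -3.,  2.]), array([685., 273.,  28.]))
150 (array([70., 51., 34.,  1.]), array([673., 270.,  51.]))
152 (array([90., 79., 62., 66.]), array([660., 266.,  79.]))
154 (array([86., 88., 83., 69.]), array([653., 264.,  88.]))
156 (array([89., 90., 88., 68.]), array([647., 264.,  90.]))
158 (array([93., 82., 90., 72.]), array([643., 265.,  82.]))
160 (array([109.,  95.,  82.,  69.]), array([635., 263.,  95.]))
162 (array([124., 115.,  96.,  67.]), array([625., 260., 115.]))
164 (array([135., 129., 116.,  65.]), array([616., 258., 129.]))
166 (array([156., 147., 118.,  68.]), array([607., 255., 147.]))
168 (array([167., 161., 111.,  62.]), array([599., 253., 161.]))
170 (array([185., 176.,  67.,  57.]), array([591., 251., 176.]))
172 (array([181., 180.,  92.,  52.]), array([585., 251., 180.]))
174 (array([178., 180.,  9
[... 1444 characters left out ...]
0.  77.  86.] [442.  16.  78.]
caddy70 236 [415. -42.  71.] [460.  77.  86.] [439.  13.  78.]
jar8 604 [645. -33.   8.] [707.  32. 106.] [667.   3.  97.]
jar30 561 [645. -33.  30.] [707.  32. 106.] [669.   2.  97.]
jar60 495 [646. -33.  62.] [707.  31. 106.] [671.   1.  98.]
jar70 453 [647. -32.  70.] [707.  31. 106.] [673.   1.  98.]
tin8 551 [299. 190.   8.] [368. 261.  52.] [334. 225.  44.]
tin30 540 [299. 190.  30.] [367. 261.  52.] [334. 225.  44.]Traceback (most recent call last):
  File "<stdin>", line 17, in <module>
  File "<stdin>", line 12, in box
    res = np.fmin.reduce(a, axis=axis, out=out, **kwargs)
ValueError: zero-size array to reduction operation fmin which has no identity
```

View pics/crop1.png

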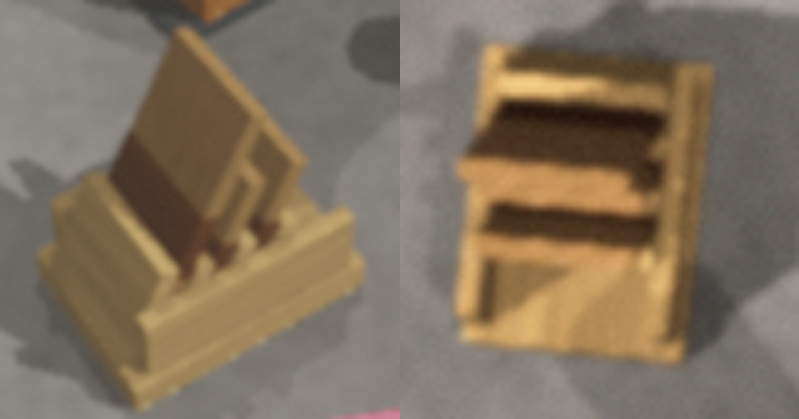

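The crop confirms it. The tall brown bar with the dark band is in the rearmost slot, its top edge at about (266,173) top and (275,275) scene. The two short bars are in the nearer slots. Next I'll measure the precise poses.

Run:
```python
from h import *
np.set_printoptions(linewidth=250,suppress=True)
b=np.load("top0.npz");a=np.load("scene0.npz")
T=cloud("top",b["d"]);S=cloud("scene",a["d"])
def rect(P,n):
    if len(P)<10: print(n,len(P)); return
    r=cv2.minAreaRect(np.float32(P[:,:2])); print(n,len(P),np.round(r[0],1),np.round(r[1],1),round(r[2],1),"medz",np.round(np.median(P[:,2]),1))
for W,n in ((T,"top"),(S,"scene")):
    X,Y,Z=np.moveaxis(W,-1,0)
    def reg(x0,x1,y0,y1,z0,z1): return W[(X>x0)&(X<x1)&(Y>y0)&(Y<y1)&(Z>z0)&(Z<z1)]
    print(n); rect(reg(390,490,-65,95,66,100),"caddy rim"); rect(reg(380,495,-75,100,8,100),"caddy all")
    rect(reg(500,720,170,340,12,32),"rack base"); rect(reg(500,720,170,340,8,100),"rack")
    P=reg(540,680,190,320,138,195); rect(P,"tall upper")
    P=reg(540,680,190,320,138,172)
    if len(P)>20:
        c=P.mean(0);nn=np.linalg.svd(P-c)[2][2]; print(" face c",c.round(1),"n",nn.round(3),"tilt",np.degrees(np.arcsin(abs(nn[2]))))
    P=reg(540,680,190,320,176,195); rect(P,"tall top"); print(P.mean(0).round(1) if len(P) else 0)
    P=reg(400,760,-480,-180,172,192); rect(P,"glass"); rect(reg(400,760,-480,-180,200,250),"boxes")
    P=reg(560,720,-340,-160,8,60); rect(P,"bell"); print(P.max(0) if len(P) else 0)
    P=reg(560,720,-340,-160,64,90); rect(P,"plunger")
st=arm.read_state(); i=arm.camera_info("wrist")
from scipy.spatial.transform import Rotation as R
r=R.from_quat(st["ee_rot"]); E=np.array(i["extrinsics"])
print("cam in tool",r.inv().apply(E[:3,3]-st["position"]).round(1),(r.as_matrix().T@E[:3,:3]).round(2).tolist())
```

```text
top
caddy rim 253 [438.2  17.7] [ 43.2 120. ] 1.2 medz 78.4
caddy all 418 [436.7  22.5] [ 90.5 129.5] 1.1 medz 75.2
rack base 746 [601.5 261. ] [125.1 171.2] 85.4 medz 22.7
rack 1891 [601.4 261.1] [125.2 171.3] 85.5 medz 62.0
tall upper 360 [594.8 262.1] [85.3 34.5] 86.1 medz 175.5
 face c [601.3 259.  156.1] n [ 0.866 -0.088  0.493] tilt 29.541141738735472
tall top 175 [584.6 263. ] [84.9 14. ] 86.1 medz 180.0
[584.2 263.1 180. ]
glass 4156 [ 581.2 -354.1] [140.3 242.6] 46.6 medz 185.2
boxes 1687 [ 549.8 -386. ] [ 41.4 212.3] 46.2 medz 227.5
bell 421 [ 610.7 -282.7] [53.1 85.2] 58.2 medz 37.0
[ 647.48560547 -254.70458677   56.81496542]
plunger 24 [ 608.2 -294.3] [ 8.3 17.8] 47.4 medz 73.4
scene
caddy rim 373 [439.2  20.2] [ 47.4 124.7] 0.1 medz 76.7
caddy all 1104 [434.7  27.2] [133.3  92.3] 84.3 medz 54.3
rack base 682 [603.  265.8] [125.4 170.4] 85.3 medz 24.1
rack 3028 [602.9 266.1] [126.1 170.8] 85.4 medz 60.3
tall upper 746 [596.9 265.8] [87.8 36.3] 85.5 medz 164.9
 face c [604.  269.5 155.2] n [-0.872  0.04  -0.488] tilt 29.187870773984912
tall top 206 [587.2 266. ] [86.7 17. ] 85.6 medz 181.1
[588.  268.3 181.1]
glass 1687 [ 583.9 -349. ] [147.8 241.6] 47.0 medz 187.0
boxes 933 [ 552.1 -382.3] [ 49.  211.6] 46.0 medz 218.4
bell 516 [ 606.9 -286.3] [79.  79.1] 28.0 medz 34.5
[ 650.65572758 -249.01408371   59.46019436]
plunger 34 [ 607.  -295.4] [21.4 20.6] 49.8 medz 74.3
cam in tool [  72.8    0.1 -122.9] [[0.0, -0.96, -0.28], [1.0, 0.0, 0.0], [-0.0, -0.28, 0.96]]
```

```bash
cat >> h.py <<'E'
from scipy.spatial.transform import Rotation as R
def frame(z,y):
    z=np.array(z,float);z/=np.linalg.norm(z);y=np.array(y,float);y-=z*(y@z);y/=np.linalg.norm(y)
    return R.from_matrix(np.stack([np.cross(y,z),y,z],1))
t=np.radians(27.5);yw=np.radians(-4.6)
rx=np.array([np.cos(yw),np.sin(yw),0]);Z=np.array([0,0,1.])
A=-np.sin(t)*rx+np.cos(t)*Z; N=np.cos(t)*rx+np.sin(t)*Z
RG=frame(-A,-N); G=np.array([586,265,181.])-26*A
def rel(pos,rot,st=None):
    st=st or arm.read_state(); r=R.from_quat(st["ee_rot"])
    s=r.inv().apply(np.array(pos,float)-st["position"])/250; w=(r.inv()*rot).as_rotvec()/np.pi
    print("shift",s.round(3).tolist(),"turn",w.round(3).tolist(),"| mm",np.linalg.norm(s*250).round(),"deg",np.degrees(np.linalg.norm(w*np.pi)).round(1))
E
python3 - <<'E'
from h import *
print(G,G+90*A)
rel(G+90*A+[0,0,60],RG)
rel([400,-150,330],RG)
E
```

```text
[597.96679289 264.03717471 157.93771834] [556.54327905 267.37003149 237.76869332]
shift [-2.468, 2.594, -0.191] turn [0.138, -0.083, -0.337] | mm 896.0 deg 67.2
shift [-1.228, 1.312, -0.32] turn [0.138, -0.083, -0.337] | mm 456.0 deg 67.2
```

Emit:
arm_command --rows '[[[-0.6,0.65,-0.3],[0,0,-0.15]],[[-0.6,0.65,-0.3],[0,0,-0.15]],[[-0.6,0.65,-0.3],[0,0,-0.15]],[[-0.6,0.65,-0.3],[0,0,-0.15]],[[-0.6,0.65,-0.3],[0,0,-0.15]]]' --grip 0.6

```text
clock: 1.6
position: [322.4, -362.3, 326.6]
ee_rot: [-0.427, 0.904, -0.001, 0.001]
contact_force: [-0.2, -0.5, -0.3]
gripper_width: 51.2
grasp_force: 0.0
```

Run:
```python
from h import *
s=arm.read_state();print(s["position"],s["joints"],s["gripper_width"],s["clock"])
rel(G+90*A+[0,0,60],RG)
```

```text
[ 322.38752593 -362.32541228  326.62011451] [-5.07853151e-01  9.24124438e-02 -1.89843304e-01  6.97089676e-05
 -1.28618543e+00 -1.80116099e-01] 51.24616173623583 1.6
shift [-2.541, 0.876, 0.114] turn [0.147, -0.047, -0.19] | mm 672.0 deg 44.0
```

Emit:
arm_command --rows '[[[-0.2,0.07,0],[0,0,-0.04]],[[-0.4,0.14,0],[0,0,-0.08]],[[-0.6,0.21,0],[0,0,-0.12]],[[-0.8,0.28,0],[0,0,-0.16]],[[-0.95,0.33,0],[0,0,-0.19]]]'

```text
clock: 2.1
position: [409.0, -128.1, 325.6]
ee_rot: [-0.675, 0.738, -0.001, 0.001]
contact_force: [1.1, -0.7, -0.2]
gripper_width: 51.1
grasp_force: 0.0
```

Run:
```python
from h import *
rel(G+90*A+[0,0,60],RG)
```

```text
shift [-1.628, -0.448, 0.112] turn [0.152, -0.001, -0.003] | mm 423.0 deg 27.4
```

Emit:
arm_command --rows '[[[-0.19,-0.05,0.0],[0.03,0,0]],[[-0.38,-0.1,0.02],[0.06,0,0]],[[-0.57,-0.16,0.03],[0.09,0,0]],[[-0.76,-0.21,0.04],[0.12,0,0]],[[-0.95,-0.26,0.05],[0.15,0,0]]]'

```text
clock: 2.6
position: [494.7, 99.2, 314.0]
ee_rot: [-0.655, 0.719, -0.171, 0.157]
contact_force: [1.0, -0.2, -0.2]
gripper_width: 50.9
grasp_force: 0.0
```

Run:
```python
from h import *
rel(G+90*A+[0,0,60],RG)
```

```text
shift [-0.692, -0.135, 0.143] turn [0.003, -0.001, -0.003] | mm 180.0 deg 0.9
```

Emit:
arm_command --rows '[[[-0.18,-0.04,0.04],[0,0,0]],[[-0.36,-0.08,0.08],[0,0,0]],[[-0.54,-0.11,0.12],[0,0,0]],[[-0.69,-0.135,0.14],[0.003,0,-0.003]],[[-0.69,-0.135,0.14],[0.003,0,-0.003]]]'

```text
clock: 3.1
position: [557.7, 267.7, 295.3]
ee_rot: [-0.659, 0.714, -0.175, 0.157]
contact_force: [-0.8, -0.6, 0.2]
gripper_width: 51.4
grasp_force: 0.0
```

Run:
```python
from h import *
rel(G+60*A,RG)
im,d=arm.get_image("wrist"); cv2.imwrite("pics/w1.png",im); np.savez("w1.npz",im=im,d=d)
W=cloud("wrist",d)
X,Y,Zz=np.moveaxis(W,-1,0)
m=(X>540)&(X<680)&(Y>190)&(Y<330)&(Zz>140)&(Zz<195)
P=W[m]; print(len(P))
# in bar frame
B=np.stack([N,np.cross(A,N),A],1); Q=(P-(G+26*A))@B
print("n,y,axial pct 2/50/98",np.percentile(Q,[2,50,98],axis=0).round(1))
for lo,hi in ((-8,3),(-20,-10),(-30,-20),(-45,-30)):
    q=Q[(Q[:,2]>lo)&(Q[:,2]<hi)]; print(lo,len(q),np.percentile(q,[3,50,97],axis=0).round(1).tolist() if len(q)>5 else 0)
print(cv2.minAreaRect(np.float32(P[P[:,2]>172][:,:2])))
```

```text
shift [-0.001, 0.108, 0.323] turn [0.002, -0.002, 0.001] | mm 85.0 deg 0.5
3812
n,y,axial pct 2/50/98 [[-10.2 -44.9 -42.8]
 [ -2.5  -7.3   0.8]
 [  1.8  37.5   2.4]]
-8 2934 [[-10.1, -43.5, -4.9], [-4.1, -6.2, 1.1], [1.4, 36.7, 2.3]]
-20 256 [[-7.4, -44.9, -19.5], [1.5, -11.6, -14.9], [1.7, 35.4, -10.2]]
-30 233 [[-7.3, -44.9, -29.6], [1.6, -14.0, -25.0], [1.8, 36.5, -20.2]]
-45 289 [[-6.4, -45.0, -44.5], [1.7, -10.9, -37.1], [1.9, 35.8, -30.5]]
((584.0487060546875, 262.5227355957031), (84.72686767578125, 16.290742874145508), 85.42491912841797)
```

View pics/w1.png

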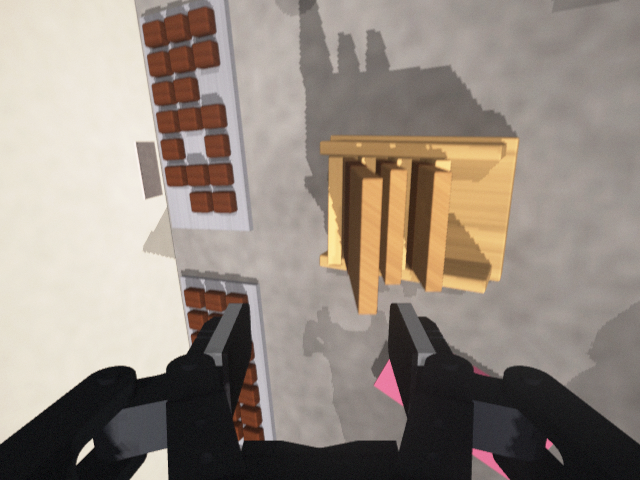

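```bash
cat >> h.py <<'E'
G=G-3.8*N-3.5*np.cross(A,N)+1*A
E
python3 - <<'E'
from h import *
print(G)
rel(G+45*A,RG);rel(G,RG)
E
```

```text
[593.86605146 260.85580217 157.07008444]
shift [0.003, 0.12, 0.38] turn [0.002, -0.003, 0.0] | mm 100.0 deg 0.6
shift [0.002, 0.119, 0.56] turn [0.002, -0.003, 0.0] | mm 143.0 deg 0.6
```

Emit:
arm_command --rows '[[[0,0.12,0.13],[0,0,0]],[[0,0.12,0.26],[0,0,0]],[[0,0.12,0.36],[0,0,0]],[[0,0.12,0.46],[0,0,0]],[[0,0.12,0.5],[0.002,-0.003,0]]]'

```text
clock: 3.65
position: [586.5, 258.6, 169.5]
ee_rot: [-0.658, 0.715, -0.174, 0.161]
contact_force: [0.5, -0.7, 0.1]
gripper_width: 51.1
grasp_force: 0.0
```

Run:
```python
from h import *
rel(G,RG); print(arm.read_state()["contact_force"])
im,d=arm.get_image("wrist"); cv2.imwrite("pics/w2.png",im[200:480])
W=cloud("wrist",d)
B=np.stack([N,np.cross(A,N),A],1); Q=((W-(G+25*A))@B).reshape(-1,3)
Q=Q[(np.abs(Q[:,0])<12)&(np.abs(Q[:,1])<60)&(Q[:,2]>-15)&(Q[:,2]<6)]
print(np.percentile(Q,[3,50,97],axis=0).round(1))
```

```text
shift [-0.012, -0.003, 0.057] turn [0.001, -0.0, -0.001] | mm 15.0 deg 0.2
[ 0.51633568 -0.67757809  0.09373156]
[[ -6.6 -40.   -8. ]
 [ -1.  -13.3  -0. ]
 [  4.6  22.3   1.1]]
```

View pics/w2.png

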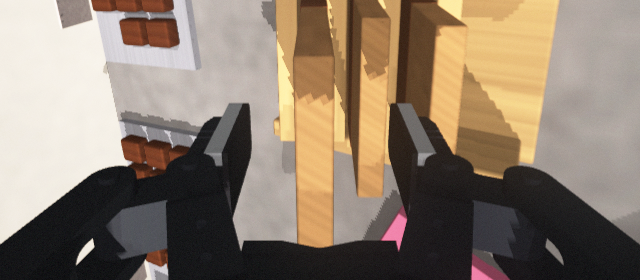

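The tall bar (column 315) is centred between the fingers (240 to 395), and the short bar's end (370,190) lies deeper. I'll advance and close.

Emit:
arm_command --rows '[[[-0.01,0,0.02],[0,0,0]],[[-0.01,0,0.04],[0,0,0]],[[-0.01,0,0.055],[0,0,0]],[[-0.01,0,0.055],[0,0,0]]]'

```text
clock: 4.1
position: [593.3, 262.2, 159.4]
ee_rot: [-0.658, 0.714, -0.174, 0.162]
contact_force: [-0.2, -0.7, -0.3]
gripper_width: 51.2
grasp_force: 0.0
```

Emit:
arm_command --rows '[[[0,0,0],[0,0,0]],[[0,0,0],[0,0,0]],[[0,0,0],[0,0,0]],[[0,0,0],[0,0,0]],[[0,0,0],[0,0,0]]]' --grip 0

```text
clock: 4.6
position: [593.9, 262.5, 160.3]
ee_rot: [-0.658, 0.714, -0.174, 0.163]
contact_force: [2.5, -1.2, 1.7]
gripper_width: 11.5
grasp_force: 60.1
```

Emit:
arm_command --rows '[[[0,0,0],[0,0,0]],[[0,0,0],[0,0,0]],[[0,0,0],[0,0,0]]]'

```text
clock: 4.9
position: [593.9, 262.5, 160.2]
ee_rot: [-0.658, 0.714, -0.174, 0.163]
contact_force: [2.6, 0.0, 3.6]
gripper_width: 11.2
grasp_force: 60.2
```

Emit:
arm_command --rows '[[[0,0,-0.04],[0,0,0]],[[0,0,-0.09],[0,0,0]],[[0,0,-0.14],[0,0,0]],[[0,0,-0.19],[0,0,0]],[[0,0,-0.24],[0,0,0]]]'

```text
clock: 5.4
position: [565.7, 264.5, 212.4]
ee_rot: [-0.658, 0.714, -0.174, 0.162]
contact_force: [7.0, -0.5, -0.9]
gripper_width: 11.3
grasp_force: 59.6
```

Emit:
arm_command --rows '[[[0,0,-0.07],[0,0,0]],[[0,0,-0.14],[0,0,0]],[[0,0,-0.21],[0,0,0]],[[0,0,-0.28],[0,0,0]],[[0,0,-0.35],[0,0,0]]]'

```text
clock: 5.9
position: [523.6, 266.6, 287.9]
ee_rot: [-0.658, 0.715, -0.173, 0.16]
contact_force: [-0.3, -0.2, -1.9]
gripper_width: 10.9
grasp_force: 60.3
```

```bash
cat >> h.py <<'E'
# caddy placing: caddy x along world x (yaw ~0.7deg)
RC=frame([0,0,-1],[-1,-0.012,0]); C=np.array([438.7,19.,0])
E
python3 - <<'E'
from h import *
s=arm.read_state(); print(s["gripper_width"],s["grasp_force"])
rel(C+[0,0,310],RC); rel([520,200,310],RC)
E
```

```text
10.942844641950645 60.29112696647644
shift [1.015, 0.188, -0.197] turn [-0.151, -0.007, -0.029] | mm 263.0 deg 27.8
shift [0.266, -0.047, -0.075] turn [-0.151, -0.007, -0.029] | mm 70.0 deg 27.8
```

Emit:
arm_command --rows '[[[0.1,0,-0.14],[0,0,0]],[[0.25,0.04,-0.2],[-0.04,0,0]],[[0.4,0.08,-0.2],[-0.08,0,-0.01]],[[0.58,0.12,-0.2],[-0.12,0,-0.02]],[[0.75,0.15,-0.2],[-0.15,-0.007,-0.029]]]'

```text
clock: 6.4
position: [452.3, 84.7, 315.4]
ee_rot: [0.712, -0.702, -0.001, -0.003]
contact_force: [1.3, -1.3, -1.8]
gripper_width: 11.6
grasp_force: 60.2
```

Run:
```python
from h import *
rel(C+[0,0,310],RC)
```

```text
shift [0.262, 0.058, 0.02] turn [-0.001, 0.002, 0.001] | mm 67.0 deg 0.3
```

Emit:
arm_command --rows '[[[0.09,0.02,0.01],[0,0,0]],[[0.18,0.04,0.02],[0,0,0]],[[0.262,0.058,0.02],[0,0.002,0.001]],[[0.262,0.058,0.02],[0,0.002,0.001]],[[0.262,0.058,0.02],[0,0.002,0.001]]]'

```text
clock: 6.9
position: [439.4, 19.4, 310.0]
ee_rot: [0.71, -0.705, 0.004, -0.001]
contact_force: [-0.5, 0.5, -1.5]
gripper_width: 11.6
grasp_force: 60.3
```

Run:
```python
from h import *
s=arm.read_state();print(s["position"],R.from_quat(s["ee_rot"]).as_matrix().round(3).tolist())
im,d=arm.get_image("scene"); cv2.imwrite("pics/s2.png",cv2.resize(im[130:300,200:380],None,fx=3,fy=3,interpolation=cv2.INTER_CUBIC))
W=cloud("scene",d); X,Y,Zz=np.moveaxis(W,-1,0)
P=W[(X>380)&(X<500)&(Y>-60)&(Y<100)&(Zz>125)&(Zz<280)]
for z0,z1 in ((140,160),(160,180),(180,210),(210,240),(240,270)):
    q=P[(P[:,2]>z0)&(P[:,2]<z1)]
    if len(q)>5: print(z0,len(q),np.percentile(q,[3,50,97],axis=0).round(1).tolist())
print(np.sort(P[:,2])[:5])
f=W[(X>380)&(X<500)&(Y>-60)&(Y<100)&(Zz>66)&(Zz<95)]; print("rim",cv2.minAreaRect(np.float32(f[:,:2])))
```

```text
[439.39727265  19.38132474 310.03722895] [[0.007, -1.0, 0.006], [-1.0, -0.007, -0.004], [0.004, -0.006, -1.0]]
160 95 [[438.0, -15.9, 165.1], [446.8, 31.0, 173.1], [449.0, 64.5, 179.6]]
180 199 [[437.6, -16.7, 181.2], [446.7, 29.5, 194.8], [449.0, 64.6, 208.7]]
210 209 [[439.2, -18.6, 211.3], [446.9, 30.9, 225.9], [448.7, 65.2, 239.2]]
240 228 [[437.0, -18.3, 241.3], [446.1, 31.8, 255.7], [448.6, 65.2, 269.1]]
[164.32164215 164.72831192 164.830268   165.12259168 165.21943107]
rim ((439.41943359375, 21.081623077392578), (124.39991760253906, 47.77308654785156), 89.51864624023438)
```

View pics/s2.png

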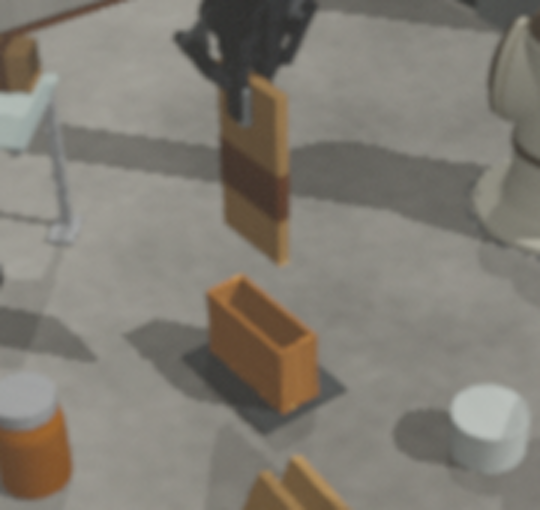

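Emit:
arm_command --rows '[[[0.008,0.006,0.1],[0,0,0]],[[0.008,0.006,0.2],[0,0,0]],[[0.008,0.006,0.3],[0,0,0]],[[0.008,0.006,0.37],[0,0,0]],[[0.008,0.006,0.42],[0,0,0]]]'

```text
clock: 7.45
position: [439.0, 17.8, 204.5]
ee_rot: [0.71, -0.704, 0.004, -0.0]
contact_force: [0.4, -0.2, -0.9]
gripper_width: 11.3
grasp_force: 60.3
```

Emit:
arm_command --rows '[[[0,0,0.04],[0,0,0]],[[0,0,0.08],[0,0,0]],[[0,0,0.12],[0,0,0]],[[0,0,0.15],[0,0,0]],[[0,0,0.17],[0,0,0]]]'

```text
clock: 7.95
position: [439.9, 16.8, 163.3]
ee_rot: [0.71, -0.704, 0.004, -0.001]
contact_force: [-0.6, 0.4, -1.9]
gripper_width: 11.3
grasp_force: 60.3
```

Emit:
arm_command --rows '[[[0,0,0.01],[0,0,0]],[[0,0,0.018],[0,0,0]],[[0,0,0.018],[0,0,0]]]'

```text
clock: 8.25
position: [440.1, 16.7, 159.4]
ee_rot: [0.71, -0.704, 0.005, -0.002]
contact_force: [0.7, -0.6, -2.1]
gripper_width: 11.3
grasp_force: 60.3
```

Emit:
arm_command --rows '[[[0,0,0.008],[0,0,0]],[[0,0,0.014],[0,0,0]],[[0,0,0.014],[0,0,0]]]'

```text
clock: 8.55
position: [440.0, 16.7, 155.8]
ee_rot: [0.71, -0.704, 0.004, -0.001]
contact_force: [-0.6, 0.1, -1.7]
gripper_width: 11.5
grasp_force: 60.3
```

Emit:
arm_command --rows '[[[0,0,0.008],[0,0,0]],[[0,0,0.012],[0,0,0]],[[0,0,0.012],[0,0,0]]]'

```text
clock: 8.85
position: [439.9, 16.7, 152.7]
ee_rot: [0.71, -0.704, 0.004, -0.001]
contact_force: [-0.8, 0.6, -2.0]
gripper_width: 11.7
grasp_force: 60.3
```

Emit:
arm_command --rows '[[[0,0,0.006],[0,0,0]],[[0,0,0.008],[0,0,0]],[[0,0,0.008],[0,0,0]]]'

```text
clock: 9.15
position: [440.5, 16.7, 151.6]
ee_rot: [0.71, -0.704, 0.005, -0.002]
contact_force: [-0.3, -1.8, 5.1]
gripper_width: 11.4
grasp_force: 61.3
```

Emit:
arm_command --rows '[[[0,0,0.006],[0,0,0]],[[0,0,0.008],[0,0,0]],[[0,0,0.008],[0,0,0]]]'

```text
clock: 9.45
position: [441.3, 16.4, 151.4]
ee_rot: [0.711, -0.704, 0.006, -0.002]
contact_force: [-2.9, -2.4, 16.3]
gripper_width: 11.3
grasp_force: 63.0
```

The foot is on the floor. I'll relieve the pressure and release.

Emit:
arm_command --rows '[[[0,0,-0.008],[0,0,0]],[[0,0,-0.01],[0,0,0]],[[0,0,-0.01],[0,0,0]]]'

```text
clock: 9.75
position: [440.4, 16.8, 151.5]
ee_rot: [0.71, -0.704, 0.005, -0.002]
contact_force: [0.1, -0.2, 2.9]
gripper_width: 11.4
grasp_force: 61.0
```

Emit:
arm_command --rows '[[[0,0,0],[0,0,0]],[[0,0,0],[0,0,0]],[[0,0,0],[0,0,0]],[[0,0,0],[0,0,0]],[[0,0,0],[0,0,0]]]' --grip 0.8

```text
clock: 10.25
position: [440.1, 16.7, 151.3]
ee_rot: [0.71, -0.704, 0.004, -0.001]
contact_force: [-0.4, 0.1, 0.4]
gripper_width: 68.2
grasp_force: 0.0
```

Emit:
arm_command --rows '[[[0,0,0],[0,0,0]],[[0,0,0],[0,0,0]],[[0,0,-0.05],[0,0,0]],[[0,0,-0.12],[0,0,0]],[[0,0,-0.2],[0,0,0]]]'

```text
clock: 10.75
position: [439.2, 16.8, 201.5]
ee_rot: [0.71, -0.704, 0.004, -0.001]
contact_force: [0.0, 0.3, 0.6]
gripper_width: 68.4
grasp_force: 0.0
```

Run:
```python
from h import *
s=arm.read_state();print(s["joints"],s["position"])
im,d=arm.get_image("scene")
W=cloud("scene",d); X,Y,Zz=np.moveaxis(W,-1,0)
P=W[(X>380)&(X<500)&(Y>-60)&(Y<100)&(Zz>95)&(Zz<185)]
for z0 in range(95,185,15):
    q=P[(P[:,2]>z0)&(P[:,2]<z0+15)]
    if len(q)>5: print(z0,len(q),np.percentile(q,[3,50,97],axis=0).round(1).tolist())
```

```text
[ 0.41509515  0.10938744 -0.50385694  0.00879652 -0.95295201 -0.41207893] [439.24852051  16.76853921 201.52747041]
95 93 [[439.6, -20.5, 95.2], [447.9, 27.6, 102.0], [449.7, 63.1, 109.4]]
110 86 [[436.8, -16.3, 110.4], [447.2, 28.9, 117.4], [450.0, 62.3, 124.3]]
125 88 [[437.5, -20.1, 125.6], [447.5, 30.3, 132.4], [449.2, 61.6, 139.1]]
140 97 [[438.3, -18.4, 140.9], [447.4, 27.5, 147.0], [449.6, 63.1, 154.5]]
155 84 [[437.2, -10.1, 155.8], [447.3, 34.3, 161.9], [449.5, 62.9, 169.5]]
170 109 [[436.5, -14.1, 170.7], [443.7, 24.9, 175.5], [449.2, 61.2, 178.7]]
```

The bar is upright in the caddy: face at x≈447, y from -18 to 63, top at about 178. Next is the bell.

```bash
cat >> h.py <<'E'
b=np.radians(226.7); XP=np.array([np.cos(b),np.sin(b),0]); tl=np.radians(42)
ZT=np.sin(tl)*XP-np.cos(tl)*Z; XT=-(np.cos(tl)*XP+np.sin(tl)*Z)
RB=R.from_matrix(np.stack([XT,np.cross(ZT,XT),ZT],1))
BT=np.array([606,-297.5,74.])
def press(bt,dz=0,front=3): return bt-front*XP+[0,0,dz]-11*XT-19*ZT
E
python3 - <<'E'
from h import *
p=press(BT); print(p,p-130*ZT)
rel(p-130*ZT,RB); 
RV=frame([0,0,-1],np.cross([0,0,-1],[-XP[0],-XP[1],0])); rel([560,-100,350],RV); rel([439,16,350],RV)
E
```

```text
[ 611.17030805 -292.01340237   95.48018835] [ 670.8275746  -228.70664891  192.08901567]
shift [0.992, -0.907, 0.069] turn [-0.276, -0.116, -0.715] | mm 337.0 deg 139.5
shift [0.475, -0.478, -0.571] turn [-0.001, -0.006, -0.757] | mm 221.0 deg 136.2
shift [0.007, 0.002, -0.579] turn [-0.001, -0.006, -0.757] | mm 145.0 deg 136.2
```

Emit:
arm_command --rows '[[[0,0,-0.2],[0,0,0]],[[0,0,-0.4],[0,0,-0.03]],[[0,0,-0.55],[0,0,-0.07]],[[0,0,-0.6],[0,0,-0.11]],[[0,0,-0.6],[0,0,-0.15]]]' --grip 0

```text
clock: 11.3
position: [439.3, 17.8, 354.1]
ee_rot: [0.856, -0.517, 0.007, -0.003]
contact_force: [-0.0, 0.0, -0.3]
gripper_width: -0.4
grasp_force: 0.0
```

Emit:
arm_command --rows '[[[0,0,0],[0,0,-0.045]],[[0,0,0],[0,0,-0.09]],[[0,0,0],[0,0,-0.135]],[[0,0,0],[0,0,-0.18]],[[0,0,0],[0,0,-0.22]]]'

```text
clock: 11.8
position: [438.3, 17.5, 351.1]
ee_rot: [0.981, -0.196, 0.005, 0.001]
contact_force: [-0.2, -0.2, -1.1]
gripper_width: -0.4
grasp_force: 0.0
```

Emit:
arm_command --rows '[[[0,0,0],[0,0,-0.045]],[[0,0,0],[0,0,-0.09]],[[0,0,0],[0,0,-0.135]],[[0,0,0],[0,0,-0.18]],[[0,0,0],[0,0,-0.22]]]'

```text
clock: 12.3
position: [438.3, 17.6, 351.1]
ee_rot: [0.989, 0.148, 0.004, 0.003]
contact_force: [-0.3, -0.2, 0.2]
gripper_width: -0.3
grasp_force: 0.0
```

Run:
```python
from h import *
RV=frame([0,0,-1],np.cross([0,0,-1],[-XP[0],-XP[1],0])); rel([620,-130,350],RV);rel([640,-150,300],RB)
print(arm.read_state()["joints"])
```

```text
shift [0.523, 0.777, 0.013] turn [0.003, -0.002, -0.165] | mm 234.0 deg 29.7
shift [0.575, 0.875, 0.214] turn [-0.058, -0.23, -0.159] | mm 267.0 deg 51.3
[ 0.41779547 -0.00859936 -0.23951707  0.00732528 -1.33384742  1.44760849]
```

Emit:
arm_command --rows '[[[0.1,0.15,0],[0,0,-0.035]],[[0.2,0.3,0],[0,0,-0.07]],[[0.3,0.46,0],[0,0,-0.105]],[[0.42,0.62,0],[0,0,-0.14]],[[0.52,0.77,0],[0,0,-0.165]]]'

```text
clock: 12.8
position: [619.7, -131.1, 352.8]
ee_rot: [0.919, 0.395, 0.003, 0.003]
contact_force: [1.1, 0.9, 0.1]
gripper_width: -0.1
grasp_force: 0.0
```

Emit:
arm_command --rows '[[[0,0,0],[0,-0.04,0]],[[0,0,0],[0,-0.08,0]],[[0,0,0],[0,-0.12,0]],[[0,0,0],[0,-0.12,0]]]'

```text
clock: 13.2
position: [619.2, -127.9, 349.2]
ee_rot: [0.902, 0.387, -0.173, 0.077]
contact_force: [-0.2, -0.2, -0.5]
gripper_width: 0.1
grasp_force: 0.0
```

Run:
```python
from h import *
rel([690,-200,260],RB)
print(arm.read_state()["joints"])
```

```text
shift [0.12, 0.402, 0.338] turn [0.001, -0.112, -0.002] | mm 135.0 deg 20.2
[ 0.15151225  0.4669701   0.24493594  0.23394694 -1.65008889  2.21320526]
```

Emit:
arm_command --rows '[[[0.03,0.1,0.08],[0,-0.035,0]],[[0.06,0.2,0.17],[0,-0.07,0]],[[0.09,0.3,0.25],[0,-0.112,0]],[[0.12,0.4,0.338],[0,-0.112,-0.002]],[[0.12,0.4,0.338],[0,-0.112,-0.002]]]'

```text
clock: 13.7
position: [688.6, -203.0, 257.1]
ee_rot: [0.858, 0.369, -0.329, 0.14]
contact_force: [-0.8, -0.8, -0.4]
gripper_width: 0.5
grasp_force: 0.0
```

Run:
```python
from h import *
s=arm.read_state();print(s["joints"],s["position"])
im,d=arm.get_image("wrist"); cv2.imwrite("pics/w3.png",im); np.savez("w3.npz",im=im,d=d)
print(arm.spot_in("wrist","bell_top"),arm.spot_in("wrist","riser_edge"))
W=cloud("wrist",d); X,Y,Zz=np.moveaxis(W,-1,0)
def reg(z0,z1,x0=520,x1=720,y0=-400,y1=-200): return W[(X>x0)&(X<x1)&(Y>y0)&(Y<y1)&(Zz>z0)&(Zz<z1)]
P=reg(66,90); print(len(P),P.mean(0) if len(P) else 0, cv2.minAreaRect(np.float32(P[:,:2])) if len(P)>4 else 0)
P=reg(172,192,400,760,-500,-180); f=(P-[582.5,-351.5,0])@XP; print("glass",len(P),np.percentile(f,[1,5,50]) if len(P) else 0)
rel(press(BT)-60*ZT,RB)
```

```text
[ 0.0921242   0.76754169  0.35895956  0.46107319 -1.73809948  2.23285853] [ 688.64876831 -203.01892048  257.13539259]
[{'position': [324.1, 171.4], 'score': 0.84}] [{'position': [387.7, 308.9], 'score': 0.58}]
499 [ 609.42050832 -293.44893638   79.20961382] ((608.1118774414062, -295.20989990234375), (21.330888748168945, 20.90488052368164), 71.28804016113281)
glass 6077 [-71.78248901 -71.22852742 -57.61849946]
shift [0.097, 0.018, 0.587] turn [0.002, -0.003, -0.002] | mm 149.0 deg 0.7
```

View pics/w3.png

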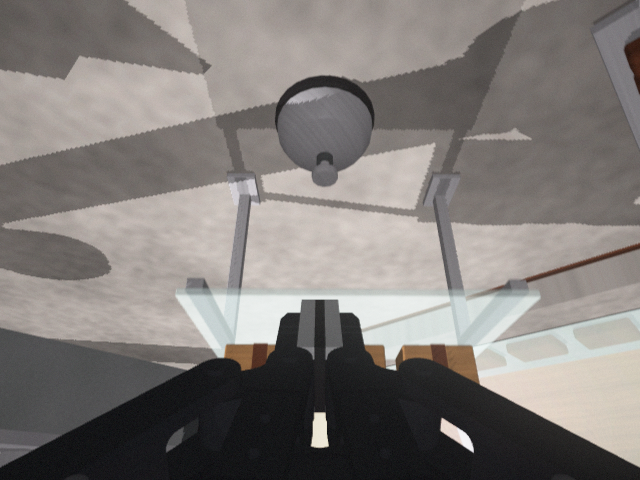

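The plunger head is at (324,175), dead ahead of the closed fingers (320,310). The glass front edge is at row ~292, with the camera on the side away from it.

```bash
cat >> h.py <<'E'
BT=np.array([607.3,-296.2,74.])
E
python3 - <<'E'
from h import *
p=press(BT,0,2)
for k in (120,60,15): rel(p-k*ZT,RB)
E
```

```text
shift [0.102, 0.019, 0.345] turn [0.002, -0.003, -0.002] | mm 90.0 deg 0.7
shift [0.1, 0.018, 0.585] turn [0.002, -0.003, -0.002] | mm 148.0 deg 0.7
shift [0.098, 0.017, 0.765] turn [0.002, -0.003, -0.002] | mm 193.0 deg 0.7
```

Emit:
arm_command --rows '[[[0.1,0.02,0.1],[0,0,0]],[[0.1,0.02,0.25],[0,0,0]],[[0.1,0.018,0.38],[0.002,-0.003,-0.002]],[[0.1,0.018,0.45],[0.002,-0.003,-0.002]],[[0.1,0.018,0.45],[0.002,-0.003,-0.002]]]'

```text
clock: 14.35
position: [652.6, -246.1, 165.2]
ee_rot: [0.857, 0.37, -0.331, 0.141]
contact_force: [-0.9, 0.2, -0.2]
gripper_width: 0.2
grasp_force: 0.0
```

Emit:
arm_command --rows '[[[0,0,0.06],[0,0,0]],[[0,0,0.13],[0,0,0]],[[0,0,0.2],[0,0,0]],[[0,0,0.25],[0,0,0]],[[0,0,0.27],[0,0,0]]]'

```text
clock: 14.85
position: [623.4, -278.3, 115.3]
ee_rot: [0.857, 0.37, -0.33, 0.142]
contact_force: [0.7, 0.1, -0.2]
gripper_width: 0.1
grasp_force: 0.0
```

Run:
```python
from h import *
im,d=arm.get_image("wrist"); cv2.imwrite("pics/w4.png",im)
p=press(BT,0,2)
for k in (0,): rel(p-k*ZT,RB)
rel(p+[0,0,5],RB)
W=cloud("wrist",d); X,Y,Zz=np.moveaxis(W,-1,0)
P=W[(X>590)&(X<625)&(Y>-315)&(Y<-275)&(Zz>66)&(Zz<90)]
if len(P)>9: print(len(P),np.median(P,0),cv2.minAreaRect(np.float32(P[:,:2])))
```

```text
shift [0.001, 0.003, 0.103] turn [-0.001, 0.0, 0.0] | mm 26.0 deg 0.1
shift [-0.013, 0.003, 0.088] turn [-0.001, 0.0, 0.0] | mm 22.0 deg 0.1
1381 [ 607.11241653 -293.35715169   71.75654043] ((603.8990478515625, -296.33026123046875), (22.17086410522461, 21.213321685791016), 21.611413955688477)
```

View pics/w4.png

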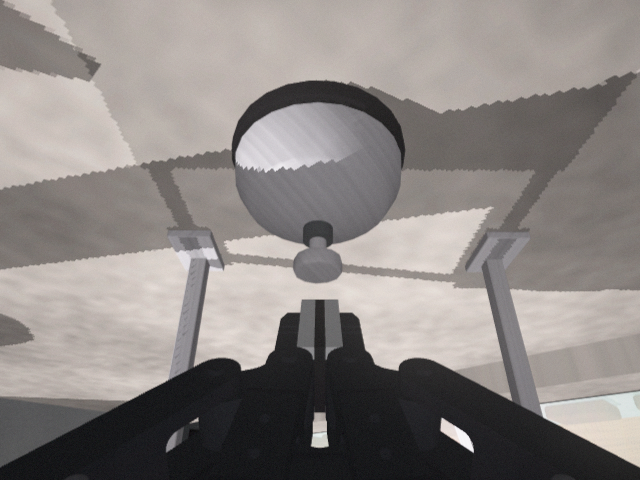

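Plunger disc (318,265) is straight ahead of the fingertips (320,300). I'll advance to just above it, then press straight down.

Emit:
arm_command --rows '[[[-0.008,0.003,0.04],[0,0,0]],[[-0.015,0.003,0.075],[0,0,0]],[[-0.015,0.003,0.09],[0,0,0]],[[-0.015,0.003,0.09],[0,0,0]]]'

```text
clock: 15.3
position: [610.8, -292.2, 99.4]
ee_rot: [0.856, 0.37, -0.331, 0.141]
contact_force: [-0.6, -0.4, -0.7]
gripper_width: -0.1
grasp_force: 0.0
```

Emit:
arm_command --rows '[[[0.0055,0,0.006],[0,0,0]],[[0.011,0,0.012],[0,0,0]],[[0.016,0,0.018],[0,0,0]],[[0.016,0,0.018],[0,0,0]]]'

```text
clock: 15.7
position: [611.5, -291.7, 93.6]
ee_rot: [0.856, 0.371, -0.331, 0.141]
contact_force: [1.4, 0.1, 0.4]
gripper_width: 0.3
grasp_force: 0.0
```

Emit:
arm_command --rows '[[[0.0055,0,0.006],[0,0,0]],[[0.011,0,0.012],[0,0,0]],[[0.011,0,0.012],[0,0,0]]]'

```text
clock: 16.0
position: [611.6, -291.8, 90.2]
ee_rot: [0.856, 0.37, -0.331, 0.142]
contact_force: [0.7, 0.4, 2.3]
gripper_width: -0.3
grasp_force: 1.5
```

Emit:
arm_command --rows '[[[0.0055,0,0.006],[0,0,0]],[[0.011,0,0.012],[0,0,0]],[[0.011,0,0.012],[0,0,0]]]'

```text
clock: 16.3
position: [611.6, -291.8, 86.0]
ee_rot: [0.856, 0.37, -0.331, 0.141]
contact_force: [0.0, 0.7, 5.3]
gripper_width: -0.2
grasp_force: 2.3
```

Emit:
arm_command --rows '[[[0.0055,0,0.006],[0,0,0]],[[0.008,0,0.009],[0,0,0]],[[0.008,0,0.009],[0,0,0]]]'

```text
clock: 16.6
position: [611.7, -291.9, 85.1]
ee_rot: [0.856, 0.37, -0.331, 0.142]
contact_force: [0.3, 2.6, 9.6]
gripper_width: 0.2
grasp_force: 5.0
```

Emit:
arm_command --rows '[[[0.003,0,0.003],[0,0,0]],[[0.004,0,0.0045],[0,0,0]],[[0.004,0,0.0045],[0,0,0]]]'

```text
clock: 16.9
position: [611.7, -291.9, 85.0]
ee_rot: [0.856, 0.37, -0.332, 0.143]
contact_force: [-1.3, 3.7, 14.7]
gripper_width: -0.1
grasp_force: 6.9
```

Emit:
arm_command --rows '[[[-0.014,0,-0.015],[0,0,0]],[[-0.028,0,-0.03],[0,0,0]],[[-0.042,0,-0.045],[0,0,0]],[[-0.05,0,-0.1],[0,0,0]],[[-0.05,0,-0.2],[0,0,0]]]'

```text
clock: 17.4
position: [626.6, -274.6, 125.6]
ee_rot: [0.856, 0.37, -0.332, 0.14]
contact_force: [-0.0, 1.0, 0.7]
gripper_width: -0.1
grasp_force: 0.0
```

Emit:
arm_command --rows '[[[0,0,-0.1],[0,0,0]],[[0,0,-0.25],[0,0,0]],[[0,0,-0.4],[0,0,0]],[[0,0,-0.45],[0,0,0]],[[0,0,-0.45],[0,0,0]]]'

```text
clock: 17.9
position: [681.8, -218.0, 211.5]
ee_rot: [0.857, 0.371, -0.329, 0.142]
contact_force: [-0.9, 0.6, -0.3]
gripper_width: 0.2
grasp_force: 0.0
```

Run:
```python
from h import *
s=arm.read_state();print(s["position"],s["contact_force"],s["clock"])
im,d=arm.get_image("scene")
W=cloud("scene",d); X,Y,Zz=np.moveaxis(W,-1,0)
P=W[(X>590)&(X<625)&(Y>-315)&(Y<-275)&(Zz>62)&(Zz<90)]; print("plunger z",len(P),np.percentile(P[:,2],[10,50,90]))
P=W[(X>380)&(X<500)&(Y>-60)&(Y<100)&(Zz>95)&(Zz<195)]; print("bar",len(P),np.percentile(P,[3,50,97],axis=0).round(1).tolist())
```

```text
[ 681.84810996 -217.96480418  211.47597106] [-0.88325618  0.58980132 -0.33039099] 17.9Traceback (most recent call last):
  File "<stdin>", line 5, in <module>
    return _quantile_unchecked(
        a, q, axis, out, overwrite_input, method, keepdims, weights)
    return _ureduce(a,
                    func=_quantile_ureduce_func,
    ...<5 lines>...
                    overwrite_input=overwrite_input,
                    method=method)
    r = func(a, **kwargs)
    result = _quantile(arr,
                       quantiles=q,
    ...<2 lines>...
                       out=out,
                       weights=wgt)
    slices_having_nans = np.isnan(arr[-1, ...])
                                  ~~~^^^^^^^^^
IndexError: index -1 is out of bounds for axis 0 with size 0
```

Run:
```python
from h import *
for n in ("wrist","top","scene"):
    im,d=arm.get_image(n); W=cloud(n,d); X,Y,Zz=np.moveaxis(W,-1,0)
    P=W[(X>590)&(X<625)&(Y>-315)&(Y<-275)&(Zz>62)&(Zz<90)]
    if len(P)>5: print(n,"plunger z",len(P),np.percentile(P[:,2],[10,50,90]))
    P=W[(X>380)&(X<500)&(Y>-60)&(Y<100)&(Zz>95)&(Zz<195)]
    if len(P)>5: print(n,"bar",len(P),np.percentile(P,[3,50,97],axis=0).round(1).tolist())
arm.job_done()
```

```text
wrist plunger z 592 [66.70648589 71.35961375 72.17557787]
top plunger z 24 [70.39682356 72.9210754  75.6082392 ]
scene bar 559 [[438.3, -19.3, 98.5], [448.2, 27.3, 142.9], [450.6, 62.3, 177.4]]
the job is handed in; nothing more can be done
```

I stood the tall bar in the caddy and released it, pressed the bell to its stop (14.7 N, no further travel) and let it come back up (~73 mm in the top view, which reads 73.4 at rest), and handed the job in; no verdict came back.

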